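# Key in the zeroing sequence and hold the bayonet cap home

### The job

Zero the RF power meter: on its top press the three white keys one at a time, first the small round one, then the bar-shaped one, then the large round one, each well down and let up again before the next. Then take the knurled steel cap that sits loosely on the meter's bayonet socket, turn it clockwise as seen from above (less than a quarter turn) under light downward pressure until its hidden keyways drop over the pins, and push it fully home against the sprung contact. Finish while still gripping the cap and holding it pushed home - do not let go - and leave the other things on the table where they are.

Things in the scene. Friction and masses are not known exactly. Their poses are not given: they have to be found in the camera images.
- meter: Grey meter case, fixed, 220 x 260 x 65 mm, top 65 mm above the table; origin under its centre, z up. In its frame the key row is at x = -65 mm (keys at y = -50, 0, 50 mm) and the socket axis at x = 50, y = 55 mm.
- socket_seat (a point): Seat of the upright bayonet socket: the point on the socket's axis on top of a pedestal of radius 21 mm, 77 mm above the table; axes as the case's, z up. On it stands a spigot, 25 mm diameter, 32 mm high, with two opposite level pins (6 mm thick, reaching 17 mm from the axis, tops 17 mm above the seat). The pins' direction is hidden and not given.
- collar_mid (a point): Centre of the loose steel cap with knurled side: 44 mm diameter, 44 mm high, about 0.2 kg, z up its axis. It starts over the spigot, rim resting on the pins, centre 39 mm above the seat. Its two opposite keyways (10 mm wide, wider above a 6 mm lip; pass the pins within about 8 degrees) cannot be seen and x says nothing of them: turn it clockwise from above, 0.4 to 1.3 rad. Free all round.
- collar_rim (a point): Centre of the cap's open lower rim, 22 mm below its centre; starts 17 mm above the seat. Once the keyways meet the pins it goes down 11 mm freely, then 6 mm against a sprung contact (4 N growing to 9 N) until the rim stops on the seat, centre 22 mm above it. The spring lifts the cap by 6 mm if it is let go.
- key_small_top (a point): Centre of the top face of the small round key (white, 12 mm diameter), 80 mm above the table when up. Three keys stand in a row on the near part of the meter's top, 50 mm apart, each on a black 36 mm plate; which is in which place varies. Straight down is pressing.
- key_bar_top (a point): Centre of the top face of the bar-shaped key (white, 28 x 12 mm, the long way along the case's x), 80 mm above the table when up.
- key_large_top (a point): Centre of the top face of the large round key (white, 26 mm diameter), 80 mm above the table when up.
- key_small (a joint): joint of that key: 0 when up, 0.005 m when fully down (spring, 1.4 N at first, 4.2 N fully down); a press counts from 0.003 m
- key_bar (a joint): joint of that key: 0 when up, 0.005 m when fully down, same spring
- key_large (a joint): joint of that key: 0 when up, 0.005 m when fully down, same spring
- dust_cap: Bystander: black plastic dust cap, 22 mm diameter, 14 mm high, loose on top of the meter; origin under its centre
- spool: Bystander: metal solder spool, 54 mm diameter, 40 mm high, loose on the table beside the meter; origin under its centre
- cup: Bystander: paper coffee cup with lid, 84 mm diameter, 115 mm high; origin under its centre
- driver: Bystander: screwdriver, 170 mm long, lying on the table beside the meter
- cutters: Bystander: side cutters, about 140 mm long, lying on the table beside the meter
- board: Bystander: small green circuit board, 70 x 50 mm, lying on the table; origin under its centre
- tin: Bystander: small jar, 60 mm diameter, 50 mm high; origin under its centre
Things that resemble listed ones, but are neither listed nor needed, are in the scene too. Leave any yellow look-alike of the part that bears collar_mid alone.

How it is judged:
By the outcome, as a careful person would: the job done as asked, in the order asked, and still so for the second after the job is handed in, while the arm keeps its last pose, push and grip.
It also fails if it takes over 58 s, if anything falls off the work surface, if the arm or the gripper's body presses on something with over 40 N, if the wrist force passes 120 N, or if a joint passes its speed limit or range.

### The arm

A 7-joint arm with a two-finger parallel gripper is mounted at the origin on the work surface. World frame = base frame: x ahead of the robot, y to its left, z up, the work surface at z = 0. Lengths are in m, angles in rad, forces in N, time in s.
With the tool pointing down it reaches from about 0.425 to 0.925 m from the base axis. Payload 6.8 kg.
Tool frame: the origin (TCP) lies at the very end of the fingers, on their centre line; the grasp point (between the pads) lies 19 mm behind it; z points along the fingers, y is the line along which they close (so a half turn about z gives the same grasp; the last joint's range is limited). The gripper opens to 85 mm and grips with 20 to 120 N. Pads are 22 mm wide; open, the fingers measure 114 mm over their backs; the gripper's body (76 mm by 85 mm) begins 54 mm behind the grasp point. The pads swing forward as they close: fully open they stand 13 mm farther back than shut.
Start: joints at [-1.285, 0.477, 0.022, 1.555, -0.011, 1.109, -0.083], TCP at [0.259, 0.623, 0.231] pointing down, gripper open.
Joint ranges: [-2.96, 2.96], [-0.34, 2.1], [-1.41, 1.46], [0.24, 2.44], [-1.37, 4.51], [0.17, 1.92], [-2.96, 2.96]. Speed limits (rad/s): [2.39, 2.39, 3.14, 3.14, 3.14, 3.14, 3.14].

### API

Orientations are given as a rotation vector (axis times angle).
In Python, from bench import get_obs, viewer, r gives the robot as it stands. The module is installed in compiled form; this text tells all that it offers.
- The arm moves only by the tool play_rows, never from a script. Its argument "commands" is a list that holds one entry, the list of rows, each a list of 5 numbers: the gripper's target within -1 to 1 (shut at 1, half-way at 0, fully open at -1), then the shift along the tool's x, y, z scaled (see below), then the turn about the tool's z scaled (see below). A call has 1 to 12 rows; each row is the pose to reach, as a shift and turn from the pose commanded when the call began, along the tool's axes at that moment; what a row does not reach only later rows make up. The controller multiplies each number of a shift by 0.2 m and each number of a turn by pi/2 rad. A row lasts 1/12 s, in which the tool goes at most 41.7 mm and 7.16 degrees, less where a joint would pass 70% of its speed; a pose out of reach is approached as far as the arm can. A call with a number of a shift or a turn outside -1 to 1 is refused whole. A call with a gripper value outside its range is refused whole. The fingers move at their own pace and stop on an object; "grip_force" is the grip in N (left out, the last holds). Time passes only in rows, so rows that repeat a pose let the fingers close. It gives the time, the measured TCP pose, the force, the opening and the grip force at its end, in the units of the state.
- get_obs(): the state, without advancing time (a new reading comes with each control period).
- viewer.grab_frame(name): name is "scene" or "top" or "wrist"; returns a dict with "pixels" (400x640x3 uint8, red, green, blue), "fovy" (degrees; the focal length in pixels is half the picture's height over the tangent of half this angle, whatever the lens; pixels are square), "cx", "cy" (the principal point, pixels), "world_to_cam" (4x4, takes a point from world to camera coordinates); the wrist camera has in their place "hand_eye" (4x4, takes a point from camera to tool coordinates, whose origin is the TCP and whose axes are the flange's). Camera axes: x right, y up, looking along -z (the intrinsics and any distortion apply to the point x, -y, -z); pixel columns grow to the right and rows downward; lengths in m; the calibration is good to about 2 mm. The wrist camera is an equidistant fisheye: a pixel r from the principal point sees the ray r / f radians off the axis. A picture is of the moment at which its call begins: read the wrist's pose just before it. There is no depth.
- r.hand_in(): hands the job in; it is judged then, once.
Trained networks look in a picture, given as the dict that the camera call returned (one of the last four; its "shot" number tells which), for a name from the list of things; names that differ only in an ending like _2 or _b are one class to them, and where a whole thing is asked for, a point or a joint stands for the part that bears it (a point fixed in the world has none). Each returns a list of dicts, best first, with "score" (0 to 1); they miss things now and then, are a little off and sometimes report something else, mostly with a low value. They report only what shows in the picture. A call takes as long as a camera call. They do not tell look-alikes from the thing itself.
- viewer.trace(picture, thing): "pixels" (400x640 bool, what is visible of it) and "rect" ([left, top, right, bottom] in pixels, round what is visible of it).
The state is a dict: "clock": time; "joints": joint angles; "qvel": joint speeds; "tau": joint torques, N m; "tcp_pos": TCP position; "orientation": TCP orientation; "contact_force": force on the tool from outside, world axes, zero at the start; "moment": the same for the moment, N m; "grip_width": finger opening in m; "gripper_force": force on a finger pad.
Only numpy, scipy, OpenCV 4.12 (cv2) and the standard library are available. Lean on these libraries where they do the work, as an engineer would, in place of code of your own. Each camera call takes 0.05 s, during which the arm holds its last target. There are 200 camera calls.

## Working session

There is one attempt and no reset: what is moved stays moved. The work goes in short steps, Python scripts to look and compute and a tool call to move; the robot and the scene stay as the last step left them, time stands still between calls to the robot, and variables do not carry over. Pictures are saved under pics/ and viewed, at most 10 in all, crops included, and the job is handed in when it is done.

Besides the shell and the picture viewer there is one more tool, called after "Call:" in YAML: its name, and indented under it one key for each argument. play_rows: Moves the arm, as the interface text tells. Shifts and turns lie within -1 to 1; 1 stands for 0.2 m of shift or pi/2 rad of turn. Its arguments: {"type":"object","properties":{"commands":{"type":"array","items":{"type":"array","items":{"type":"array","items":{"type":"number","minimum":-1,"maximum":1}}}},"grip_force":{"type":"number"}},"required":["commands"]}

```bash
mkdir -p pics; cat > h.py <<'E'
import numpy as np, cv2
from scipy.spatial.transform import Rotation as R
from bench import get_obs, viewer, r
def proj(f,P):
    P=np.atleast_2d(P); c=(f['world_to_cam']@np.c_[P,np.ones(len(P))].T).T
    F=200/np.tan(np.radians(f['fovy'])/2)
    return np.c_[f['cx']+F*c[:,0]/-c[:,2], f['cy']-F*c[:,1]/-c[:,2]]
def ray(f,u,v,obs=None):
    F=200/np.tan(np.radians(f['fovy'])/2); x=(u-f['cx'])/F; y=(v-f['cy'])/F
    if 'hand_eye' in f:
        t=np.hypot(x,y); s=np.sin(t)/t if t>1e-9 else 1
        d=np.array([x*s,-y*s,-np.cos(t)])
        T=np.eye(4); T[:3,:3]=R.from_rotvec(obs['orientation']).as_matrix(); T[:3,3]=obs['tcp_pos']
        M=T@f['hand_eye']
    else:
        d=np.array([x,-y,-1.]); M=np.linalg.inv(f['world_to_cam'])
    d=M[:3,:3]@d; return M[:3,3], d/np.linalg.norm(d)
def atz(f,u,v,z,obs=None):
    o,d=ray(f,u,v,obs); return o+d*(z-o[2])/d[2]
def tri(rs):
    A=sum(np.eye(3)-np.outer(d,d) for o,d in rs); b=sum((np.eye(3)-np.outer(d,d))@o for o,d in rs)
    return np.linalg.solve(A,b)
def save(f,n): cv2.imwrite('pics/'+n,f['pixels'][:,:,::-1])
E
python3 - <<'E'
from h import *
np.set_printoptions(precision=4,suppress=True)
o=get_obs(); print(o)
fs={n:viewer.grab_frame(n) for n in ('scene','top','wrist')}
for n,f in fs.items():
    save(f,n+'0.png'); print(n,f['fovy'],f['cx'],f['cy'],{k:v for k,v in f.items() if k not in('pixels',)} if n=='wrist' else '')
for n,f in fs.items():
    for t in ('meter','collar_mid','key_small_top','key_bar_top','key_large_top','dust_cap'):
        for d in viewer.trace(f,t)[:3]:
            m=d['pixels']; ys,xs=np.nonzero(m); print(n,t,round(d['score'],2),d['rect'],xs.mean().round(1),ys.mean().round(1),len(xs))
E
```

```text
{'clock': 0.0, 'joints': array([-1.2851,  0.4778,  0.0223,  1.5564, -0.0115,  1.1093, -0.0831]), 'qvel': array([-0.0018, -0.0007, -0.001 , -0.0024, -0.0001,  0.0007,  0.0006]), 'tau': array([  0.0009, -59.6451,   1.6086, -28.1198,   0.0125,   0.0094,
         0.    ]), 'tcp_pos': array([0.2588, 0.6228, 0.2303]), 'orientation': array([-0.6145, -3.0807,  0.0029]), 'contact_force': array([-0.4329, -0.7028,  0.058 ]), 'moment': array([-0.0385, -0.0147,  0.021 ]), 'gripper_force': 0.0, 'grip_width': 0.0854501331724655}
scene 50.00095041985131 315.1595306659415 193.18992560383577 
top 48.703861921560595 320.4675288697836 206.7833590759207 
wrist 65.70646984690485 328.40949738035766 194.05178832571164 {'fovy': 65.70646984690485, 'cx': 328.40949738035766, 'cy': 194.05178832571164, 'hand_eye': array([[-0.0007,  0.9582,  0.286 ,  0.0733],
       [ 1.    ,  0.0007, -0.0002, -0.0001],
       [-0.0004,  0.286 , -0.9582, -0.1425],
       [ 0.    ,  0.    ,  0.    ,  1.    ]]), 'shot': 3}
scene meter 0.65 [259.0, 180.2, 367.1, 255.8] 309.2 220.6 5362
scene collar_mid 0.9 [382.2, 237.4, 401.0, 259.8
[... 296 characters left out ...]
[258.7, 146.6, 378.5, 252.5] 319.5 198.9 9332
top collar_mid 0.95 [284.8, 165.0, 304.9, 184.4] 292.3 174.1 375
top collar_mid 0.87 [290.0, 113.1, 311.3, 136.7] 297.7 123.5 337
top collar_mid 0.69 [261.5, 144.2, 377.7, 253.3] 319.5 198.7 9046
top key_small_top 0.38 [202.1, 160.5, 239.0, 201.3] 220.7 178.4 1170
top key_bar_top 0.39 [175.4, 282.3, 208.1, 315.0] 190.7 295.8 635
top key_bar_top 0.31 [378.8, 177.6, 420.7, 236.9] 403.1 213.4 457
top key_large_top 0.47 [341.6, 215.9, 348.5, 224.5] 344.8 219.7 66
top dust_cap 0.62 [356.0, 163.2, 367.0, 173.2] 361.7 169.3 62
wrist meter 0.56 [152.0, 371.9, 185.0, 398.7] 165.6 385.6 650
wrist collar_mid 0.19 [149.7, 371.3, 185.3, 398.6] 165.0 385.8 629
```

```bash
python3 - <<'E'
import cv2,numpy as np
a=cv2.imread('pics/top0.png')[90:330,160:440]; b=cv2.imread('pics/scene0.png')[150:310,200:440]
cv2.imwrite('pics/c0.png',np.vstack([cv2.resize(a,(560,480),interpolation=2)[:, :]]))
cv2.imwrite('pics/c1.png',cv2.resize(b,(720,480),interpolation=2))
E
```

```text
(no output)
```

View pics/c0.png

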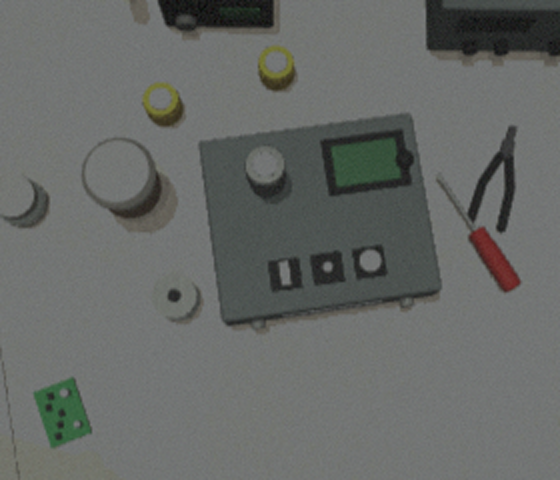

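View pics/c1.png

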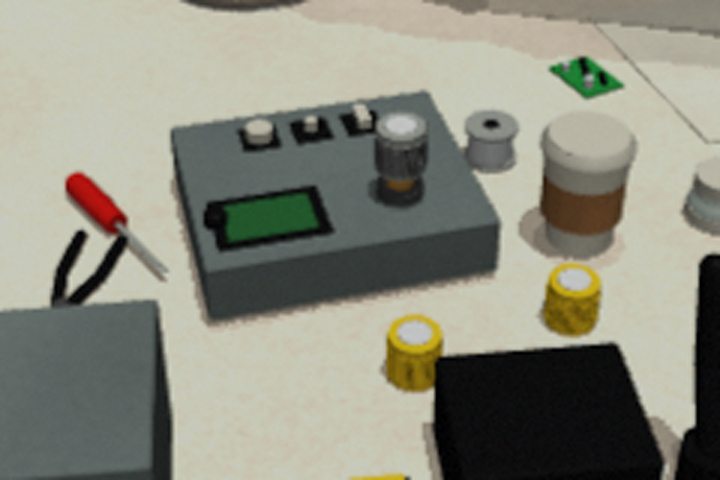

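The top view shows the meter with keys bar (302,226), small (323,223), large (345,220) and the steel cap at (293,172). The yellow look-alikes stand outside the case. The scene view agrees.

```bash
python3 - <<'E'
from h import *
np.set_printoptions(precision=4,suppress=True)
t=viewer.grab_frame('top'); s=viewer.grab_frame('scene')
for n,a,b in [('bar',(302.5,226.5),(320.3,188.3)),('small',(323.7,223.5),(303.7,191.5)),('large',(345.3,220.4),(286,193.5)),('cap',(293,171.8),(334,192.3))]:
    P=tri([ray(t,*a),ray(s,*b)]); print(n,P,atz(t,*a,0.138 if n=='cap' else .08))
B=atz(t,302.5,226.5,.08);L=atz(t,345.3,220.4,.08);C=atz(t,293,171.8,.138)
print('key span',np.linalg.norm(B-L))
# meter frame: +-y direction
y=(B-L)[:2]/np.linalg.norm((B-L)[:2])
for y in (y,-y):
    x=np.array([y[1],-y[0]]); print('yaw',np.arctan2(x[1],x[0]),'small+ offset to cap in frame',(C-(B+L)/2)[:2]@x,(C-(B+L)/2)[:2]@y)
print([atz(t,u/2+160,v/2+90,.065) for u,v in[(200,142),(411,114),(440,290),(223,323)]])
E
```

```text
bar [0.4768 0.091  0.0733] [0.4758 0.0903 0.08  ]
small [0.4842 0.0421 0.071 ] [0.4828 0.0415 0.08  ]
large [ 0.4912 -0.0083  0.0728] [ 0.4901 -0.0085  0.08  ]
cap [0.5912 0.113  0.1345] [0.59  0.111 0.138]
key span 0.09980709937313828
yaw 0.143328527799827 small+ offset to cap in frame 0.11598995504224655 0.05412371940463572
yaw -2.9982641257899663 small+ offset to cap in frame -0.11598995504224655 -0.05412371940463572
[array([0.6359, 0.1927, 0.065 ]), array([ 0.6722, -0.0612,  0.065 ]), array([ 0.458 , -0.0905,  0.065 ]), array([0.4198, 0.1617, 0.065 ])]
```

Call:
play_rows:
  commands:
    - [[1, -0.72, -0.75, 0, 0], [1, -0.72, -0.75, 0, 0], [1, -0.72, -0.75, 0, 0], [1, -0.72, -0.75, 0, 0], [1, -0.72, -0.75, 0, 0], [1, -0.72, -0.75, 0, 0], [1, -0.72, -0.75, 0, 0]]
  grip_force: 40

```text
clock: 1.73
tcp_pos: [0.3361, 0.4272, 0.2318]
orientation: [0.622, 3.079, 0.0]
contact_force: [-0.2, 1.5, 0.4]
grip_width: 0.001
gripper_force: 0.0
```

Call:
play_rows:
  commands:
    - [[1, -0.72, -0.75, 0, 0], [1, -0.72, -0.75, 0, 0], [1, -0.72, -0.75, 0, 0], [1, -0.72, -0.75, 0, 0], [1, -0.72, -0.75, 0, 0], [1, -0.72, -0.75, 0, 0], [1, -0.72, -0.75, 0, 0]]

```text
clock: 2.32
tcp_pos: [0.4107, 0.2352, 0.2317]
orientation: [0.62, 3.079, 0.001]
contact_force: [-0.2, 1.4, -0.7]
grip_width: -0.0
gripper_force: 0.0
```

Call:
play_rows:
  commands:
    - [[1, -0.72, -0.75, 0.25, 0], [1, -0.72, -0.75, 0.25, 0], [1, -0.72, -0.75, 0.25, 0], [1, -0.72, -0.75, 0.25, 0], [1, -0.72, -0.75, 0.25, 0], [1, -0.72, -0.75, 0.25, 0], [1, -0.72, -0.75, 0.25, 0], [1, -0.72, -0.75, 0.25, 0]]

```text
clock: 2.98
tcp_pos: [0.4856, 0.0444, 0.1812]
orientation: [-0.611, -3.081, -0.001]
contact_force: [-0.6, 0.7, 0.3]
grip_width: -0.0001
gripper_force: 0.0
```

```bash
python3 - <<'E'
from h import *
np.set_printoptions(precision=4,suppress=True)
o=get_obs(); w=viewer.grab_frame('wrist'); save(w,'w1.png')
print(o['joints'],o['tcp_pos'],o['orientation'])
for t,z in (('collar_mid',.138),('key_small_top',.08),('key_bar_top',.08),('key_large_top',.08)):
    for d in viewer.trace(w,t)[:3]:
        ys,xs=np.nonzero(d['pixels']); print(t,round(d['score'],2),d['rect'],xs.mean(),ys.mean(),atz(w,xs.mean(),ys.mean(),z,o))
E
```

```text
[-0.5016  0.2331  0.3281  2.0632 -0.0993  0.86    1.0625] [0.4856 0.0444 0.1812] [-0.6111 -3.0812 -0.0009]
collar_mid 0.8 [511.2, 248.5, 552.2, 290.2] 529.870265914585 267.1410153102337 [0.5898 0.1797 0.138 ]
collar_mid 0.48 [423.1, 324.5, 428.9, 329.5] 426.73333333333335 327.0 [0.6028 0.0817 0.138 ]
key_small_top 0.77 [319.3, 184.6, 332.2, 200.6] 325.92537313432837 192.15422885572139 [0.4827 0.0434 0.08  ]
key_small_top 0.53 [421.7, 250.3, 486.5, 311.9] 453.6506329113924 277.9831223628692 [0.6111 0.1251 0.08  ]
key_bar_top 0.79 [364.7, 144.3, 391.7, 183.3] 378.35767790262173 162.09925093632958 [0.4756 0.0921 0.08  ]
key_bar_top 0.57 [447.8, 62.2, 508.1, 117.1] 477.5462217107787 88.84004602991945 [0.4479 0.1949 0.08  ]
key_large_top 0.65 [263.9, 206.5, 292.0, 238.7] 276.831223628692 219.86919831223628 [ 0.4894 -0.0048  0.08  ]
key_large_top 0.53 [363.8, 142.0, 394.3, 184.0] 377.8959537572254 161.72061657032756 [0.4751 0.0919 0.08  ]
```

View pics/w1.png

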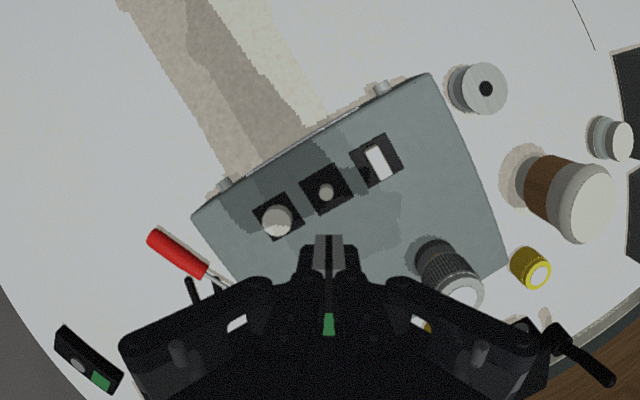

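Wrist picture: small key at (326,192), bar (378,162), large (277,220), cap lower right; all agree with the top view to within 3 mm. I'll press the small key first.

Call:
play_rows:
  commands:
    - [[1, 0.01, -0.015, 0.2, 0], [1, 0.01, -0.015, 0.4, 0], [1, 0.01, -0.015, 0.46, 0], [1, 0.01, -0.015, 0.49, 0], [1, 0.01, -0.015, 0.51, 0], [1, 0.01, -0.015, 0.528, 0], [1, 0.01, -0.015, 0.528, 0], [1, 0.01, -0.015, 0.528, 0], [1, 0.01, -0.015, 0.528, 0]]

```text
clock: 3.98
tcp_pos: [0.4828, 0.0405, 0.0767]
orientation: [0.614, 3.08, 0.002]
contact_force: [-1.7, 2.3, 2.8]
grip_width: -0.0002
gripper_force: 1.6
```

Call:
play_rows:
  commands:
    - [[1, 0, 0, 0.009, 0], [1, 0, 0, 0.009, 0], [1, 0, 0, 0.009, 0]]

```text
clock: 4.23
tcp_pos: [0.483, 0.0405, 0.0749]
orientation: [0.614, 3.08, 0.002]
contact_force: [-2.9, 1.2, 11.3]
grip_width: -0.0001
gripper_force: 5.3
```

Call:
play_rows:
  commands:
    - [[1, 0, 0, -0.1, 0], [1, 0, 0, -0.1, 0], [1, 0.06, 0.1, -0.1, 0], [1, 0.131, 0.22, -0.1, 0], [1, 0.131, 0.22, -0.1, 0], [1, 0.131, 0.22, -0.06, 0], [1, 0.131, 0.22, -0.035, 0], [1, 0.131, 0.22, -0.015, 0], [1, 0.131, 0.22, -0.002, 0], [1, 0.131, 0.22, -0.002, 0], [1, 0.131, 0.22, -0.002, 0], [1, 0.131, 0.22, -0.002, 0]]

```text
clock: 5.23
tcp_pos: [0.475, 0.0899, 0.0749]
orientation: [-0.617, -3.08, -0.001]
contact_force: [-4.7, 0.2, 14.9]
grip_width: 0.0002
gripper_force: 7.5
```

Call:
play_rows:
  commands:
    - [[1, 0, 0, -0.1, 0], [1, 0, 0, -0.1, 0], [1, -0.08, -0.14, -0.1, 0], [1, -0.17, -0.28, -0.1, 0], [1, -0.252, -0.418, -0.1, 0], [1, -0.252, -0.418, -0.1, 0], [1, -0.252, -0.418, -0.06, 0], [1, -0.252, -0.418, -0.03, 0], [1, -0.252, -0.418, -0.012, 0], [1, -0.252, -0.418, -0.001, 0], [1, -0.252, -0.418, -0.001, 0], [1, -0.252, -0.418, -0.001, 0]]

```text
clock: 6.23
tcp_pos: [0.489, -0.0053, 0.0749]
orientation: [-0.612, -3.08, 0.0]
contact_force: [-5.0, -3.0, 15.7]
grip_width: 0.0002
gripper_force: 7.9
```

Call:
play_rows:
  commands:
    - [[1, 0, 0, -0.2, 0], [1, 0, 0, -0.4, 0], [1, 0, 0, -0.6, 0], [-1, 0, 0, -0.65, 0], [-1, -0.08, 0.2, -0.65, 0], [-1, -0.16, 0.4, -0.65, 0], [-1, -0.24, 0.6, -0.65, 0], [-1, -0.24, 0.734, -0.65, 0], [-1, -0.24, 0.734, -0.65, 0], [-1, -0.24, 0.734, -0.65, 0], [-1, -0.24, 0.734, -0.65, 0], [-1, -0.24, 0.734, -0.65, 0]]

```text
clock: 7.23
tcp_pos: [0.5892, 0.1102, 0.2039]
orientation: [-0.616, -3.079, 0.002]
contact_force: [0.2, -1.1, 0.2]
grip_width: 0.0853
gripper_force: 0.0
```

```bash
python3 - <<'E'
from h import *
np.set_printoptions(precision=4,suppress=True)
o=get_obs(); w=viewer.grab_frame('wrist'); save(w,'w2.png')
print(o['joints'],o['tcp_pos'],o['orientation'],o['grip_width'],o['contact_force'])
for n,f in (('wrist',w),('top',viewer.grab_frame('top')),('scene',viewer.grab_frame('scene'))):
    if n!='wrist': save(f,n+'2.png')
    for d in viewer.trace(f,'collar_mid')[:3]:
        ys,xs=np.nonzero(d['pixels']); print(n,round(d['score'],2),d['rect'],xs.mean(),ys.mean(),atz(f,xs.mean(),ys.mean(),.138,o))
E
```

```text
[-0.5308  0.3904  0.314   1.7873 -0.1408  0.9873  1.015 ] [0.5892 0.1102 0.2039] [-0.616  -3.0795  0.0015] 0.08533176599859696 [ 0.1782 -1.1059  0.1649]
wrist 0.94 [303.3, 166.6, 365.0, 236.8] 333.66306569343067 200.54744525547446 [0.5847 0.1159 0.138 ]
wrist 0.66 [190.5, 253.0, 208.3, 269.7] 198.02051282051283 259.6974358974359 [ 0.5894 -0.0053  0.138 ]
wrist 0.65 [352.7, 266.4, 394.6, 312.7] 373.0778318276581 288.80055594162616 [0.6663 0.1169 0.138 ]
top 0.63 [229.4, 132.0, 252.0, 155.2] 241.01694915254237 141.71186440677965 [0.659  0.2277 0.138 ]
scene 0.93 [326.4, 256.5, 346.0, 283.8] 337.34422110552765 267.45979899497485 [0.8676 0.0841 0.138 ]
scene 0.59 [324.7, 186.6, 342.5, 208.8] 333.825 198.86111111111111 [0.6253 0.1097 0.138 ]
scene 0.47 [258.4, 181.8, 366.0, 256.3] 309.2848620432513 220.82774049217002 [0.7075 0.0408 0.138 ]
```

View pics/w2.png

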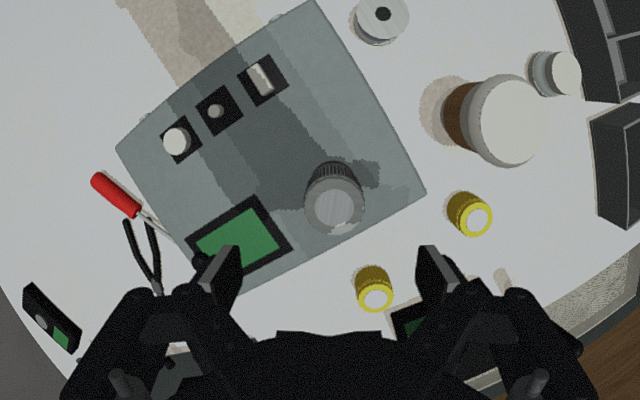

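The wrist view shows the cap's top disc centred at (334,205), between the open fingers; this puts it at about (0.589, 0.113), in agreement with the top view.

Call:
play_rows:
  commands:
    - [[-1, 0.005, 0.012, 0.15, 0], [-1, 0.005, 0.012, 0.3, 0], [-1, 0.005, 0.012, 0.42, 0], [-1, 0.005, 0.012, 0.505, 0], [-1, 0.005, 0.012, 0.505, 0], [-1, 0.005, 0.012, 0.505, 0]]

```text
clock: 8.03
tcp_pos: [0.5896, 0.1136, 0.1032]
orientation: [-0.615, -3.079, 0.001]
contact_force: [0.1, 0.9, 0.3]
grip_width: 0.0853
gripper_force: 0.0
```

Call:
play_rows:
  commands:
    - [[1, 0, 0, 0, 0], [1, 0, 0, 0, 0], [1, 0, 0, 0, 0], [1, 0, 0, 0, 0], [1, 0, 0, 0, 0], [1, 0, 0, 0, 0], [1, 0, 0, 0, 0], [1, 0, 0, 0, 0]]
  grip_force: 20

```text
clock: 8.7
tcp_pos: [0.591, 0.1141, 0.1047]
orientation: [0.614, 3.079, 0.002]
contact_force: [-0.9, -0.3, 7.3]
grip_width: 0.0437
gripper_force: 22.0
```

Call:
play_rows:
  commands:
    - [[-0.4, 0, 0, 0, 0], [-0.4, 0, 0, 0, 0], [-0.4, 0, 0, 0, 0], [-0.4, 0, 0.005, 0, 0]]

```text
clock: 9.03
tcp_pos: [0.5901, 0.1146, 0.1033]
orientation: [-0.615, -3.08, 0.001]
contact_force: [-0.4, -0.3, -0.3]
grip_width: 0.0595
gripper_force: 0.0
```

Call:
play_rows:
  commands:
    - [[-0.4, 0, 0, 0, -0.95], [-0.4, 0, 0, 0, -0.95], [-0.4, 0, 0, 0, -0.95], [-0.4, 0, 0, 0, -0.95], [-0.4, 0, 0, 0, -0.95], [-0.4, 0, 0, 0, -0.95], [-0.4, 0, 0, 0, -0.95], [-0.4, 0, 0, 0, -0.95], [-0.4, 0, 0, 0, -0.95], [-0.4, 0, 0, 0, -0.95], [-0.4, 0, 0, 0, -0.95], [-0.4, 0, 0, 0, -0.95]]

```text
clock: 10.03
tcp_pos: [0.5903, 0.1148, 0.1033]
orientation: [1.648, -2.674, -0.0]
contact_force: [0.2, -0.5, 0.3]
grip_width: 0.0601
gripper_force: 0.0
```

Call:
play_rows:
  commands:
    - [[-0.4, 0, 0, 0, -0.05], [-0.4, 0, 0, 0, -0.05], [-0.4, 0, 0, 0, -0.05]]

```text
clock: 10.28
tcp_pos: [0.5904, 0.1147, 0.1033]
orientation: [1.74, -2.615, -0.001]
contact_force: [-0.9, 0.6, -0.5]
grip_width: 0.0597
gripper_force: 0.0
```

Call:
play_rows:
  commands:
    - [[1, 0, 0, 0, 0], [1, 0, 0, 0, 0], [1, 0, 0, 0, 0], [1, 0, 0, 0, 0], [1, 0, 0, 0, 0], [1, 0, 0, 0, 0], [1, 0, 0, 0, 0]]
  grip_force: 20

```text
clock: 10.87
tcp_pos: [0.5906, 0.1149, 0.1036]
orientation: [-1.744, 2.613, -0.0]
contact_force: [0.8, 0.8, 0.9]
grip_width: 0.0435
gripper_force: 22.8
```

```bash
python3 - <<'E'
from h import *
o=get_obs(); print(o['joints'],o['contact_force'],o['moment'],R.from_rotvec(o['orientation']).as_matrix().round(3))
E
```

```text
[-0.20749746  0.50633422 -0.11608257  1.83763958  0.07833015  0.80165485
  2.38399667] [0.79848973 0.82518314 0.90040351] [-0.05012997 -0.23753668  0.01283085] [[-0.384 -0.923  0.   ]
 [-0.923  0.384  0.   ]
 [-0.    -0.    -1.   ]]
```

Call:
play_rows:
  commands:
    - [[1, 0, 0, 0, 0], [1, 0, 0, 0, 0], [1, 0, 0, 0.003, 0], [1, 0, 0, 0.006, 0.02], [1, 0, 0, 0.008, 0.05], [1, 0, 0, 0.008, 0.08], [1, 0, 0, 0.008, 0.11], [1, 0, 0, 0.008, 0.14], [1, 0, 0, 0.008, 0.17], [1, 0, 0, 0.008, 0.19], [1, 0, 0, 0.008, 0.2], [1, 0, 0, 0.008, 0.2]]
  grip_force: 60

```text
clock: 11.87
tcp_pos: [0.5916, 0.1142, 0.1031]
orientation: [-1.311, 2.853, -0.002]
contact_force: [0.8, -1.8, 7.6]
grip_width: 0.0427
gripper_force: 61.1
```

Call:
play_rows:
  commands:
    - [[1, 0, 0, 0.002, 0.017], [1, 0, 0, 0.002, 0.034], [1, 0, 0, 0.002, 0.05], [1, 0, 0, 0.002, 0.067], [1, 0, 0, 0.002, 0.084], [1, 0, 0, 0.002, 0.1], [1, 0, 0, 0.002, 0.117], [1, 0, 0, 0.002, 0.134], [1, 0, 0, 0.002, 0.15], [1, 0, 0, 0.002, 0.15]]

```text
clock: 12.7
tcp_pos: [0.59, 0.115, 0.101]
orientation: [0.967, -2.988, -0.0]
contact_force: [0.3, -0.7, -1.1]
grip_width: 0.0426
gripper_force: 61.0
```

The force vanished and the cap dropped, so the keyways have met the pins. I'll push down next.

Call:
play_rows:
  commands:
    - [[1, 0, 0, 0.01, 0], [1, 0, 0, 0.02, 0], [1, 0, 0, 0.03, 0], [1, 0, 0, 0.03, 0], [1, 0, 0, 0.03, 0]]

```text
clock: 13.12
tcp_pos: [0.5903, 0.1148, 0.0952]
orientation: [0.969, -2.988, -0.0]
contact_force: [-0.1, -0.9, -1.5]
grip_width: 0.043
gripper_force: 61.0
```

Call:
play_rows:
  commands:
    - [[1, 0, 0, 0.01, 0], [1, 0, 0, 0.02, 0], [1, 0, 0, 0.03, 0], [1, 0, 0, 0.04, 0], [1, 0, 0, 0.047, 0], [1, 0, 0, 0.052, 0], [1, 0, 0, 0.052, 0], [1, 0, 0, 0.052, 0]]

```text
clock: 13.78
tcp_pos: [0.5908, 0.1149, 0.087]
orientation: [-0.968, 2.988, 0.0]
contact_force: [-6.7, -1.1, 16.3]
grip_width: 0.0429
gripper_force: 62.9
```

Call:
play_rows:
  commands:
    - [[1, 0, 0, 0.007, 0], [1, 0, 0, 0.007, 0], [1, 0, 0, 0.007, 0], [1, 0, 0, 0.007, 0]]
  grip_force: 80

```text
clock: 14.12
tcp_pos: [0.5908, 0.1149, 0.087]
orientation: [-0.968, 2.987, 0.0]
contact_force: [-11.0, -1.8, 27.8]
grip_width: 0.0428
gripper_force: 77.8
```

```bash
python3 - <<'E'
from h import *
f=viewer.grab_frame('scene'); o=get_obs(); print(o['tcp_pos'],o['contact_force'],o['moment'])
cv2.imwrite('pics/s3.png',cv2.resize(f['pixels'][150:310,200:440,::-1],(720,480),interpolation=2))
E
```

```text
[0.59082907 0.11489407 0.08696458] [-10.63937634  -2.46729261  27.65654176] [-0.47007468  2.23226755  0.0086305 ]
```

View pics/s3.png

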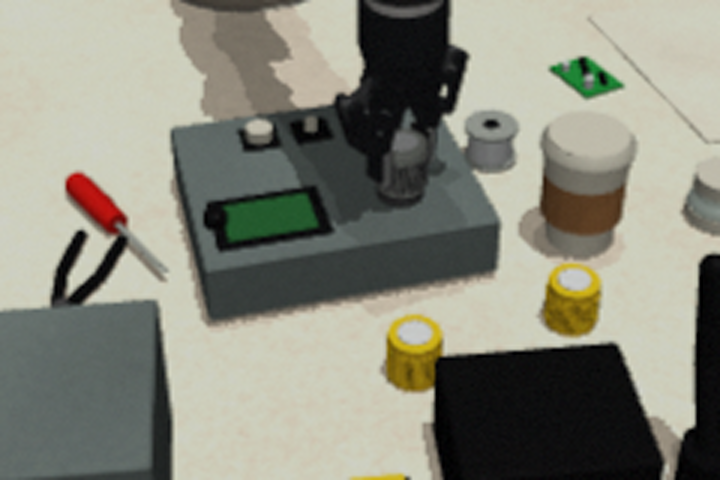

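It has reached a hard stop, but with some side force. I'll shift slightly to relieve that and see whether it goes deeper.

Call:
play_rows:
  commands:
    - [[1, 0.005, 0.0035, 0, 0], [1, 0.005, 0.0035, 0, 0], [1, 0.005, 0.0035, 0, 0], [1, 0.005, 0.0035, 0, 0]]

```text
clock: 14.5
tcp_pos: [0.5908, 0.1149, 0.087]
orientation: [-0.967, 2.985, -0.0]
contact_force: [-7.6, -2.0, 24.3]
grip_width: 0.0425
gripper_force: 78.3
```

Call:
play_rows:
  commands:
    - [[1, 0, 0, 0, 0.02], [1, 0, 0, 0, 0.02], [1, 0, 0, 0, -0.02], [1, 0, 0, 0, -0.02], [1, 0, 0, 0, 0], [1, 0, 0, 0, 0]]

```text
clock: 15.0
tcp_pos: [0.5913, 0.1147, 0.0869]
orientation: [-0.965, 2.985, -0.001]
contact_force: [-5.3, -2.8, 21.7]
grip_width: 0.0427
gripper_force: 78.3
```

Call:
play_rows:
  commands:
    - [[1, 0.003, 0.003, 0, 0], [1, 0.003, 0.003, 0, 0], [1, 0.003, 0.003, 0, 0], [1, 0.003, 0.003, 0, 0]]
  grip_force: 30

```text
clock: 15.33
tcp_pos: [0.5913, 0.1148, 0.087]
orientation: [-0.966, 2.983, -0.001]
contact_force: [-2.8, -2.3, 19.4]
grip_width: 0.0426
gripper_force: 78.0
```

Call:
play_rows:
  commands:
    - [[1, 0, 0, 0, 0], [1, 0, 0, 0, 0], [1, 0, 0, 0, 0], [1, 0, 0, 0, 0]]
  grip_force: 80

```text
clock: 15.67
tcp_pos: [0.5913, 0.1147, 0.087]
orientation: [-0.966, 2.983, -0.001]
contact_force: [-2.1, -2.0, 21.1]
grip_width: 0.0426
gripper_force: 78.1
```

Call:
play_rows:
  commands:
    - [[1, 0, 0, -0.025, 0], [1, 0, 0, -0.025, 0], [1, 0, 0, -0.025, 0], [1, 0, 0, -0.025, 0]]

```text
clock: 16.0
tcp_pos: [0.5901, 0.115, 0.0896]
orientation: [-0.967, 2.985, -0.001]
contact_force: [3.5, -0.4, 4.5]
grip_width: 0.0428
gripper_force: 80.4
```

Call:
play_rows:
  commands:
    - [[1, 0, 0, 0.012, 0], [1, 0, 0, 0.025, 0], [1, 0, 0, 0.025, 0], [1, 0, 0, 0.025, 0], [1, 0, 0, 0.025, 0]]

```text
clock: 16.42
tcp_pos: [0.59, 0.115, 0.0869]
orientation: [-0.967, 2.985, -0.001]
contact_force: [-4.3, -3.2, 28.5]
grip_width: 0.0427
gripper_force: 82.9
```

The stop repeats at 0.0869. I'll verify it by finding where the contact spring first touches, which should be 6 mm above home.

Call:
play_rows:
  commands:
    - [[1, 0, 0, -0.025, 0], [1, 0, 0, -0.0475, 0], [1, 0, 0, -0.0475, 0], [1, 0, 0, -0.0475, 0], [1, 0, 0, -0.0475, 0]]

```text
clock: 16.83
tcp_pos: [0.5887, 0.1147, 0.093]
orientation: [-0.969, 2.988, -0.001]
contact_force: [3.5, -1.2, 3.6]
grip_width: 0.0423
gripper_force: 81.9
```

Call:
play_rows:
  commands:
    - [[1, 0, 0, 0.004, 0], [1, 0, 0, 0.004, 0], [1, 0, 0, 0.004, 0]]

```text
clock: 17.08
tcp_pos: [0.5887, 0.1148, 0.0923]
orientation: [-0.969, 2.988, -0.0]
contact_force: [4.7, -1.7, 2.4]
grip_width: 0.0427
gripper_force: 82.0
```

Call:
play_rows:
  commands:
    - [[1, 0, 0, 0.004, 0], [1, 0, 0, 0.004, 0], [1, 0, 0, 0.004, 0]]

```text
clock: 17.33
tcp_pos: [0.5887, 0.1147, 0.0916]
orientation: [-0.969, 2.988, -0.0]
contact_force: [5.5, -2.2, 3.5]
grip_width: 0.0421
gripper_force: 82.0
```

Call:
play_rows:
  commands:
    - [[1, 0, 0, 0.004, 0], [1, 0, 0, 0.004, 0], [1, 0, 0, 0.004, 0]]

```text
clock: 17.58
tcp_pos: [0.5888, 0.1148, 0.091]
orientation: [-0.969, 2.988, -0.0]
contact_force: [5.4, -2.6, 4.6]
grip_width: 0.0421
gripper_force: 82.0
```

The spring is already touching at 0.093, so 0.0869 is home. I'll push home again and hold.

Call:
play_rows:
  commands:
    - [[1, -0.002, -0.001, 0.01, 0], [1, -0.003, -0.002, 0.02, 0], [1, -0.003, -0.002, 0.03, 0], [1, -0.003, -0.002, 0.034, 0], [1, -0.003, -0.002, 0.034, 0], [1, -0.003, -0.002, 0.034, 0], [1, -0.003, -0.002, 0.034, 0], [1, -0.003, -0.002, 0.034, 0]]

```text
clock: 18.25
tcp_pos: [0.5888, 0.1148, 0.087]
orientation: [0.968, -2.988, -0.0]
contact_force: [-6.7, -4.2, 30.8]
grip_width: 0.0427
gripper_force: 85.1
```

Call:
play_rows:
  commands:
    - [[1, 0, 0, -0.003, 0], [1, 0, 0, -0.003, 0], [1, 0, 0, -0.003, 0], [1, 0, 0, -0.003, 0]]

```text
clock: 18.58
tcp_pos: [0.5888, 0.1148, 0.087]
orientation: [0.968, -2.988, -0.0]
contact_force: [-5.8, -3.6, 25.6]
grip_width: 0.0425
gripper_force: 84.1
```

```bash
python3 - <<'E'
from h import *
o=get_obs(); print(o['tcp_pos'],o['contact_force'],o['gripper_force']); print(r.hand_in())
E
```

```text
[0.58879058 0.11476604 0.08697513] [-5.79742067 -3.63689588 25.6244605 ] 84.08938546571108
the job is handed in; nothing more can be done
None
```

I handed the job in at about 18.6 s: the keys were pressed small, bar, large, then the cap was turned clockwise onto its pins, pushed home and still gripped there with about 26 N down (its stop came about 1 mm above my estimate but held under extra force); no verdict came back.

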